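Measure the plate gap of a test cell with a taper gauge

TASK

Measure the gap of the parallel-plate test cell: lift the taper gauge out of the tube rack by its handle, turn it upright and square to the plates with its flat face towards the screw-set plate, and lower it between the two plates until the flat face lies against the screw-set plate and the sloping face just drags on the spring-backed plate, without forcing that plate back. Finish while still holding the gauge snugly at that depth for the reading; do not let go, and leave the other things on the bench alone.

Things in the scene. Friction and masses are not known exactly. Their poses are not given: they have to be found in the camera images.
- cell: Base of the parallel-plate test cell, fixed to the bench: painted grey, 84 x 170 x 12 mm (x, y, z) with two brackets up to 70 mm high. Origin on the bench under the middle of the spring-backed plate's face (plate on its stop). y points square across the gap, from the spring-backed to the screw-set plate; x runs along the gap, z up. Base 78 mm below the plates' top edges.
- set_top (a point): Middle of the top edge of the screw-set plate's gap-side face, 90 mm above the bench; axes as the cell's. The gap between the two upright, parallel faces differs from run to run: 5 to 9 mm. It is open at the top and at both ends, with nothing above it.
- set_plate: Screw-set plate: rigid, fixed, held by the screw with the knurled steel knob. Steel, 50 mm wide (x), 4 mm thick, with an 8 mm white plastic back, all on the +y side of its face. Origin on the bench straight below set_top, 90 mm lower; axes as the cell's.
- sprung_top (a point): Middle of the top edge of the spring-backed plate's gap-side face, 90 mm above the bench; axes as the cell's. Same plate size, all on the -y side of this point. It is the plate with the two coil springs and no knob.
- sprung_plate (a joint): How far the spring-backed plate is pushed back off its stop, away from the screw-set plate, in m: 0 on the stop, 0.006 at the end of its travel. It takes 4.5 N to lift it off the stop and 1.5 N more for each mm.
- gauge: Taper gauge, about 60 g, 117 mm long, standing tip down in the tube rack. Origin on its centre line level with the tip; z up along it to the handle. Steel blade 70 mm long, 9 mm wide (x). Its flat face looks to +y and lies at y = +5 mm; the other face, with fine marks, slopes: blade 2 mm thick at the tip (y = +3 to +5), 1 mm more every 8 mm of length, 10.75 mm at the top. Friction on steel about 0.6.
- gauge_tip (a point): Middle of the tip edge of the gauge's flat face: (0, +5, 0) mm in the gauge's frame; axes as the gauge's. In the rack the flat face looks away from the robot, to within about 50 degrees; the screw-set plate is on the robot's left of the gap, the spring-backed one on its right.
- gauge_grip (a point): Point to grip, in the grey handle: on the centre line, 99 mm above the tip; axes as the gauge's. The handle is 20 mm (x) by 13 mm (y), from 75 to 117 mm above the tip. Below it a steel collar, 28 x 17 mm, 5 mm thick, hangs on the rack's top.
- rack: Orange tube rack, 51 x 125 x 82 mm (x, y, z), fixed to the bench; origin under its centre. The gauge hangs by its collar in a square hole of the rack's top, 78 mm above the bench, tip 70 mm below that: lift it straight up 80 mm to clear. Three capped tubes stand in the rack's +y half, tops 120 mm above the bench, 45 mm or more from the gauge.
- timer: Bystander: beige timer, 66 x 64 x 19 mm, front left. Origin under its centre.
- dish: Bystander: Petri dish, 60 x 60 x 14 mm, front. Origin under its centre.
- cup: Bystander: sample cup with blue lid, 58 x 58 x 70 mm, behind the cell. Origin under its centre.
- reagent_a: Bystander: dropper bottle, 25 x 26 x 74 mm, behind. Origin under its centre.
- reagent_b: Bystander: dropper bottle, 25 x 26 x 74 mm, behind. Origin under its centre.
- pipette: Bystander: micropipette lying down, 44 x 225 x 25 mm, front right. Origin under its centre.
- pen: Bystander: marker pen lying down, 12 x 144 x 14 mm, front. Origin under its centre.
Things that resemble listed ones, but are neither listed nor needed, are in the scene too. Of the things like the rack, leave any that is purple; of the rest the smaller one is meant.

How it is judged:
By the outcome, as a careful person would: the job done as asked, in the order asked, and still so for the second after the job is handed in, while the arm keeps its last pose, push and grip.
It also fails if it takes over 48 s, if anything falls off the work surface, if the arm or the gripper's body presses on something with over 40 N, if the wrist force passes 120 N, or if a joint passes its speed limit or range.

ROBOT

A 7-joint arm with a two-finger parallel gripper is mounted at the origin on a cart in front of the work surface, level with it; the furniture and walls round the work are solid. World frame = base frame: x ahead of the robot, y to its left, z up, the work surface at z = 0. Lengths are in m, angles in rad, forces in N, time in s.
With the tool pointing down it reaches from about 0.4 to 0.85 m from the base axis. Payload 10.4 kg.
Tool frame: the origin (TCP) lies at the very end of the fingers, on their centre line; the grasp point (between the pads) lies 19 mm behind it (manip.tcp_to_grasp is the distance from the TCP to the grasp point, in m); x points along the fingers, y is the direction in which the jaws open and shut, and the axes are right-handed (so a half turn about x gives the same grasp; the last joint's range is limited). The gripper opens to 85 mm and grips with 20 to 120 N. Pads are 22 mm wide; open, the fingers measure 114 mm over their backs; the gripper's body (76 mm by 85 mm) begins 54 mm behind the grasp point. The pads swing forward as they close: fully open they stand 13 mm farther back than shut.
Start: joints at [-1.319, 0.332, -0.065, 1.46, 0.022, 1.35, -0.088], TCP at [0.17, 0.602, 0.231] pointing down, gripper open.
Joint ranges: [-2.6, 2.6], [-0.5, 2.12], [-1.47, 1.34], [0.16, 2.42], [-1.27, 4.41], [0.06, 2.06], [-2.6, 2.6]. Speed limits (rad/s): [2.22, 2.22, 2.79, 2.79, 3.14, 3.14, 3.14].

INTERFACE

Orientations are given as a unit quaternion [x, y, z, w].
In Python, from workcell import manip, cams, hand_in gives the robot as it stands.
- The arm moves only by the shell command python3 -m handwheel 'ROWS' [FORCE]. ROWS is text: rows parted by semicolons, each of 7 numbers parted by spaces: the shift along the tool's x, y, z in mm, then the turn, a rotation vector about the tool's x, y, z in rad, then the finger opening in mm, from 0 to 85.4. A call has 1 to 8 rows; each row shifts and turns the commanded pose from where the row before left it, along the tool's axes as they then stand; what a row does not reach is not made up. A row lasts 1/10 s, in which the tool goes at most 50 mm and 8.59 degrees, less where a joint would pass 70% of its speed; a pose out of reach is approached as far as the arm can. A call with a gripper value outside its range is refused whole. The fingers move at their own pace and stop on an object; FORCE is the grip in N (left out, the last holds). Time passes only in rows, so rows that do not move let the fingers close. It gives the time, the measured TCP pose, the force and the opening at its end, in the units of the state.
- manip.get_obs(): the state, without advancing time (a new reading comes with each control period).
- cams.camera(name): name is "side" or "top"; returns a dict with "color" (420x560x3 uint8, blue, green, red), "depth" (420x560 float32, m along the optical axis (not along the pixel's ray), 0 where there is no reading), "camera_matrix" (3x3 intrinsics, pixels), "origin" and "attitude" of the camera in the world. Camera axes: x right, y down, z forward; pixel columns grow to the right and rows downward; lengths in m; the calibration is good to about 2 mm. A picture is of the moment at which its call begins.
- hand_in(): hands the job in, once; it reports no verdict.
Trained networks look in the newest picture that a camera, given by its name, has taken for a name from the list of things; names that differ only in an ending like _2 or _b are one class to them, and where a whole thing is asked for, a point or a joint stands for the part that bears it (a point fixed in the world has none). Each returns a list of dicts, best first, with "conf" (0 to 1); they miss things now and then, are a little off and sometimes report something else, mostly with a low value. They report only what shows in the picture. A call takes as long as a camera call. They do not tell look-alikes from the thing itself.
- cams.recognise(camera, thing): "box" ([left, top, width, height] in pixels, round what is visible of it).
- cams.outline_of(camera, thing): "region" (420x560 bool, what is visible of it) and "box" ([left, top, width, height] in pixels, round what is visible of it).
The state is a dict: "clock": time; "joint_pos": joint angles; "joint_velocities": joint speeds; "tau": joint torques, N m; "position": TCP position; "ee_rot": TCP orientation; "ft_force": force on the tool from outside, world axes, zero at the start; "torque": the same for the moment, N m; "grip_width": opening from 0.0 (shut) to 1.0 (fully open).
Only numpy, scipy, OpenCV 4.12 (cv2) and the standard library are available. Lean on these libraries where they do the work, as an engineer would, in place of code of your own. Each camera call takes 0.05 s, during which the arm holds its last target.

## Working session

There is one attempt and no reset: what is moved stays moved. The work goes in short steps, Python scripts to look and compute and a shell command to move; the robot and the scene stay as the last step left them, time stands still between calls to the robot, and variables do not carry over. Pictures are saved under pics/ and viewed, and the job is handed in when it is done.

```bash
ls; mkdir -p pics; python3 - <<'E'
from workcell import manip, cams
import cv2
o=manip.get_obs(); print(o, manip.tcp_to_grasp)
for n in ("side","top"):
    c=cams.camera(n); cv2.imwrite(f"pics/{n}0.png",c["color"]); print(n,c["camera_matrix"],c["origin"],c["attitude"])
    for t in ["cell","gauge","rack","set_plate","sprung_plate","cup"]:
        print(t,[(r["box"],round(r["conf"],2)) for r in cams.recognise(n,t)])
E
```

```text
pics
{'clock': 0.0, 'joint_pos': array([-1.31860426,  0.33291151, -0.0647152 ,  1.460923  ,  0.02159202,
        1.34984863, -0.08853569]), 'joint_velocities': array([ 4.56060023e-04, -7.33942498e-04, -9.14671104e-04, -9.57160742e-05,
        3.65262572e-04, -1.20751140e-04, -1.50506294e-03]), 'tau': array([-1.11317720e-03, -6.25436854e+01,  4.82113136e-02, -3.91633558e+01,
        1.60916807e-02,  9.36041266e-03,  4.85177850e-05]), 'position': array([0.16948829, 0.60121465, 0.23049994]), 'ee_rot': array([ 0.09635841,  0.70049328, -0.09733985,  0.70039215]), 'ft_force': array([-0.44826224, -0.43920427, -0.22966013]), 'torque': array([ 0.02818915, -0.00071181, -0.03294621]), 'grip_width': 0.9981260207918937} 0.0187
side [[535.30165285   0.         278.80585966]
 [  0.         535.30165285 210.55270642]
 [  0.           0.           1.        ]] [0.35377695 1.38949426 0.85437777] [-0.04523622  0.84992649 -0.52415347  0.02901357]
cell [([230.4, 247.5, 38.7, 47.3], 0.91)]
gauge []
rack [([312.4, 133.2, 24.3, 48.6], 0.92), ([301.1, 192.4, 29.7, 44.6], 0.73), ([265.6, 194.1, 16.6, 40.4], 0.64)]
set_plate [([241.6, 253.8, 21.0, 28.6], 0.82), ([271.4, 185.4, 2.4, 7.9], 0.63)]
sprung_plate [([244.3, 250.4, 14.9, 3.4], 0.52)]
cup [([175.7, 287.0, 21.3, 18.0], 0.81)]
top [[525.99351814   0.         284.06785295]
 [  0.         525.99351814 209.08365591]
 [  0.           0.           1.        ]] [ 0.17915871 -0.14331837  1.67672948] [-0.69715928  0.70808918 -0.07831481  0.08028354]
cell [([174.0, 195.8, 54.0, 25.9], 0.83), ([340.1, 248.4, 12.9, 65.3], 0.57)]
gauge [([305.1, 200.9, 12.1, 11.1], 0.38)]
rack [([280.7, 200.9, 44.1, 26.3], 0.82), ([284.8, 236.7, 41.9, 38.8], 0.59), ([423.0, 245.2, 68.1, 31.4], 0.56)]
set_plate [([171.4, 196.2, 26.9, 20.2], 0.72)]
sprung_plate [([196.4, 198.0, 19.8, 18.3], 0.69), ([170.9, 257.2, 21.6, 38.7], 0.22)]
cup [([135.6, 156.1, 18.3, 19.9], 0.8)]
```

View pics/side0.png

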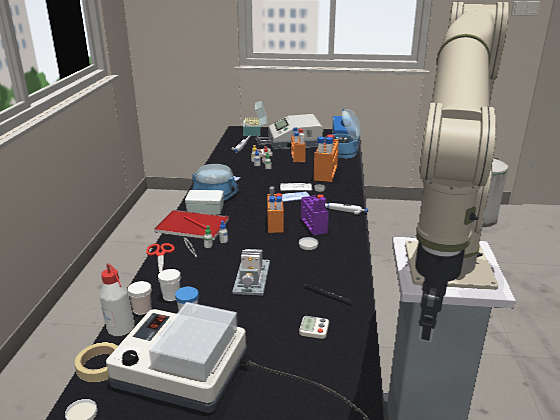

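View pics/top0.png

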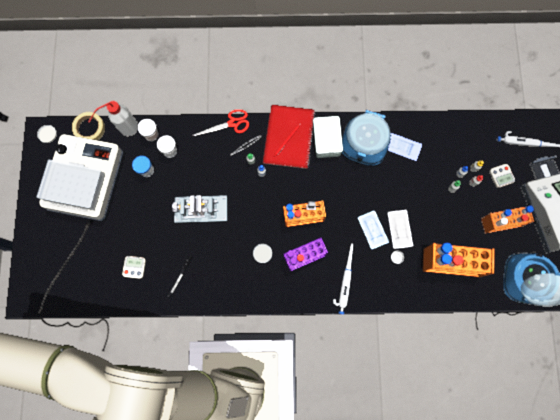

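```bash
python3 - <<'E'
import cv2
s=cv2.imread("pics/side0.png");t=cv2.imread("pics/top0.png")
cv2.imwrite("pics/s_crop.png",cv2.resize(s[120:320,165:345],None,fx=4.0*0.75,fy=3.0,interpolation=cv2.INTER_CUBIC))
cv2.imwrite("pics/t_crop.png",cv2.resize(t[140:290,130:340],None,fx=3.8,fy=3.8,interpolation=cv2.INTER_CUBIC))
E
```

```text
(no output)
```

View pics/s_crop.png

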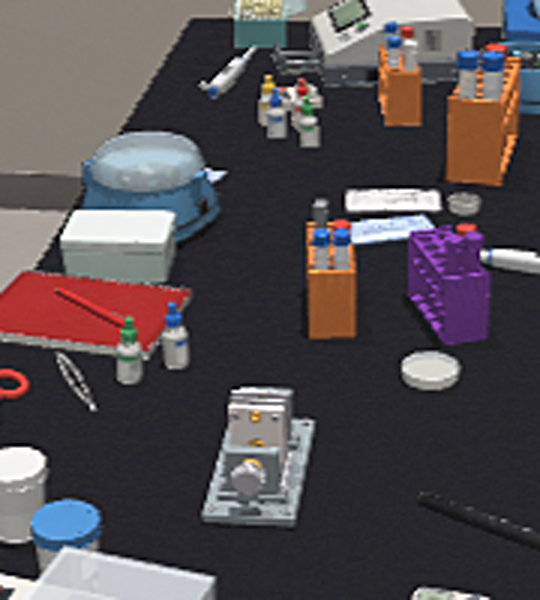

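View pics/t_crop.png

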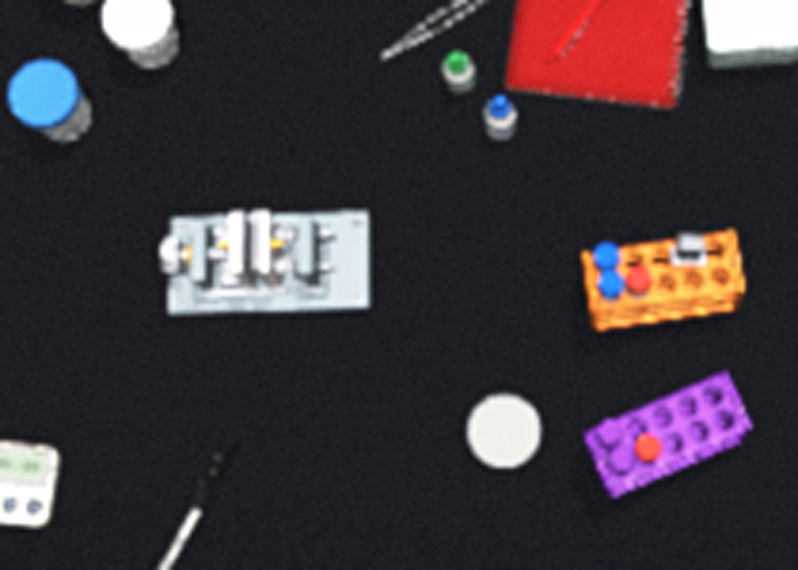

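The near orange rack holds a grey handle: top view about (312,205), side view about (272,190). The look-alike racks in the top view are:
- purple, at (306,254)
- a larger orange one, at (458,259)
- a far orange one, at (507,218)

The test cell is at about (200,208) in the top view. Next I'll take averaged frames and measure in 3D.

```bash
cat > h.py <<'E'
import numpy as np, cv2
from scipy.spatial.transform import Rotation as R
def grab(n,k=6):
    from workcell import cams
    cs=[cams.camera(n) for _ in range(k)]
    col=np.mean([c["color"] for c in cs],0)
    d=np.array([c["depth"] for c in cs]); d=np.where(d>0,d,np.nan)
    return dict(color=col,depth=np.nanmedian(d,0),sd=np.nanstd(d,0),K=cs[0]["camera_matrix"],o=cs[0]["origin"],q=cs[0]["attitude"])
def world(c):
    v,u=np.mgrid[0:420,0:560]; K=c["K"]
    p=np.stack([(u-K[0,2])/K[0,0],(v-K[1,2])/K[1,1],np.ones_like(u,float)],-1)*c["depth"][...,None]
    return p@R.from_quat(c["q"]).as_matrix().T+c["o"]
def proj(c,P):
    p=(np.atleast_2d(P)-c["o"])@R.from_quat(c["q"]).as_matrix()
    return np.stack([c["K"][0,0]*p[:,0]/p[:,2]+c["K"][0,2],c["K"][1,1]*p[:,1]/p[:,2]+c["K"][1,2]],-1)
def atz(c,uv,z):
    uv=np.atleast_2d(uv).astype(float);K=c["K"]
    d=np.stack([(uv[:,0]-K[0,2])/K[0,0],(uv[:,1]-K[1,2])/K[1,1],np.ones(len(uv))],-1)@R.from_quat(c["q"]).as_matrix().T
    return c["o"]+d*((z-c["o"][2])/d[:,2])[:,None]
E
python3 - <<'E'
from h import *
import pickle
D={n:grab(n) for n in("top","side")}
pickle.dump(D,open("d0.pkl","wb"))
for n in D:
    W=world(D[n]); D[n]["W"]=W; print(n,np.nanmedian(D[n]["sd"]))
t=D["top"];W=t["W"]; np.set_printoptions(linewidth=200,precision=0,suppress=True)
print("bench z",np.nanmedian(W[230:240,230:250,2]))
print((W[196:230,280:328,2]*1000)[:, ::1].astype(int)[0:20,20:44])
for nm,(u0,v0,u1,v1) in dict(rack=(275,190,335,235),big=(415,235,500,285),far=(478,195,540,240),cell=(165,190,235,228)).items():
    P=W[v0:v1,u0:u1].reshape(-1,3);P=P[P[:,2]>(.06 if nm!="cell" else .007)]
    r=cv2.minAreaRect((P[:,:2]*1000).astype(np.float32)); print(nm,np.round(r[0]),np.round(r[1]),r[2],np.round(P[:,2].max()*1000))
print((W[192:226,168:232,2]*1000).astype(int)[::1,::1][3:28,:40])
E
```

```text
top 0.004448415
side 0.005520207
bench z 0.0002643051567556842
[[  0   2   0  -2  -2  -4  -2   2  -2   4   0   0   0   0   0   0   1  -4   0   0   2   0   0   0]
 [  1   0  -1   3   0   0   1   2   1   1   2   0   1   0   1  -2   0   0  -1   2   1   0   1   0]
 [  0   0  -1   1   0   0   0   0  -2   0  -1   0  -1   2   0   0   0   2  -1  -2   0   3   2  -2]
 [ -2  -4   0   0   0   2  -1   0   0  -1  -1   0   3  -3   2  -1   3   0   0   0   0  -2  -4  -1]
 [  2   0  -1   0  -1  -1   1   0   0   0  -1   2  -1   0   0   0   0   1  -1   1  -1  -3   0   0]
 [  3   0  -1  -2  -2  -1   0  -2   0  -4   0  -1   0   3   1  -2   1  -1   1   0  -2   0  83  79]
 [  0  -2   0   0   0   0  -4   1  -1 123 125 123 123 123 124 127   0  76  76  80  80  77  80  83]
 [  0   0   0  -1  -1  -1   0   0  -1 124 124 123 122 124 122 124  76  78  79  78  74  80  78  82]
 [  0   4   1  76  82  81  79  75  79 125 127 124 125 125 126 124  80  52  51  49  72  80  80  83]
 [ 78  75  75  79  78  81  78  85  83 127 125 125 128 125 126 125  52  51  50  47  50  78  78  83]
 [ 78  77  76  48  51  48  79  81  83 116 118 1
[... 3775 characters left out ...]
2 11  7 13 17 24 26 25 22 16 21 10 19 16 17 20 17 18 18 16 15 17 20 19 16 20 19 13 11 12]
 [ 0  0 -2  0 -3 -3  0 13 10 12 12 11  9 15 18 16 22 21 19 16 16 17 16 23 19 18 17 16 14 17 20 20 19 18 18 14 18 12 12 11]
 [ 0  1  0  0 -2  0  2 13 14 12 10 12 13 13 18 19 21 20 19 18 13  9 12 12 12 14 13  9 13 14  9  9 11  8 13  8 11 10 15 13]
 [-1 -3  0  0  1  2  2 10 13 13 16 15 11 17 10 12 10 10 11 11 15  7 11 12 10 11 12 10 14 14 12 10 11  9 12 10 10 11 12  9]]h.py:8: RuntimeWarning: All-NaN slice encountered
  return dict(color=col,depth=np.nanmedian(d,0),sd=np.nanstd(d,0),K=cs[0]["camera_matrix"],o=cs[0]["origin"],q=cs[0]["attitude"])
  var = nanvar(a, axis=axis, dtype=dtype, out=out, ddof=ddof,
```

The near orange rack measures 51 x 125 mm, which matches the description; the other two orange racks are larger. Next come the gauge's yaw and the gap position.

```bash
python3 - <<'E'
from h import *
import pickle
D=pickle.load(open("d0.pkl","rb"));t=D["top"];s=D["side"];np.set_printoptions(linewidth=220,precision=1,suppress=True)
a=cv2.resize(t["color"][196:216,296:328].astype(np.uint8),None,fx=24,fy=24,interpolation=cv2.INTER_NEAREST)
cv2.imwrite("pics/t_gauge.png",a)
b=cv2.resize(s["color"][180:215,258:292].astype(np.uint8),None,fx=16,fy=16,interpolation=cv2.INTER_NEAREST)
cv2.imwrite("pics/s_gauge.png",b)
c=cv2.resize(t["color"][192:216,180:212].astype(np.uint8),None,fx=24,fy=24,interpolation=cv2.INTER_NEAREST)
cv2.imwrite("pics/t_gap.png",c)
W=world(t);Ws=world(s)
for n,w,(u0,v0,u1,v1) in(("top",W,(304,198,320,212)),("side",Ws,(260,180,290,205))):
    P=w[v0:v1,u0:u1].reshape(-1,3);P=P[(P[:,2]>.115)&(P[:,2]<.13)&(P[:,1]<-.2)]
    r=cv2.minAreaRect((P[:,:2]*1000).astype(np.float32));print(n,len(P),r,P.mean(0)*1000)
print(proj(t,[[.536,-.205,.125]]),proj(s,[[.536,-.205,.125]]))
g=t["color"].mean(2)[198:210,188:204];print(g)
E
```

```text
top 35 ((548.698974609375, -226.67034912109375), (18.688535690307617, 12.723212242126465), 89.86222076416016) [ 548.6 -226.6  124.1]
side 25 ((554.8721923828125, -222.69869995117188), (19.967880249023438, 12.49101734161377), 83.40087890625) [ 555.1 -220.   120.8]
[[305.  208.1]] [[276.2 189.7]]
[[223.1 238.1 254.5 255.  255.  241.2 153.9 139.  213.4 231.  248.4 255.  254.2 200.2 202.1 216.2]
 [218.6 226.1 251.3 255.  255.  241.6 149.7  97.3 177.3 216.2 246.4 255.  253.7 162.3 143.6 180.8]
 [237.5 230.7 250.4 255.  255.  241.1 147.9  89.8 170.8 213.2 246.8 255.  253.9 147.3 158.8 211.6]
 [246.2 248.4 253.3 255.  255.  241.7 146.7  90.7 173.4 215.2 247.2 255.  253.3 149.3 194.2 245.1]
 [241.1 250.7 253.4 255.  255.  240.  137.7  89.3 173.4 214.4 246.7 255.  253.8 166.8 186.9 236.1]
 [239.6 241.9 250.8 255.  255.  235.  126.1  88.5 173.7 213.9 246.8 255.  254.4 197.3 193.1 206.7]
 [208.7 205.5 248.5 255.  255.  230.1 122.8  89.6 174.4 215.3 246.5 255.  254.3 201.1 197.6 191.7]
 [197.5 173.3 244.7 255.  255.  226.7 121.3  89.3 175.4 215.9 246.7 255.  253.9 164.8 128.  113.6]
 [237.5 209.4 245.1 255.  255.  225.7 120.2  89.3 177.  216.3 246.4 255.  254.  144.4  99.8 101.2]
 [221.4 215.5 245.7 255.  255.  225.3 118.8  89.3 178.2 222.7 248.4 255.  254.3 148.1 112.  123.8]
 [159.7 191.2 244.9 255.  255.  223.8 110.3  89.  180.4 229.6 250.5 255.  254.2 165.8 154.5 194. ]
 [200.  236.2 251.3 255.  255.  233.9 101.9  87.2 180.2 229.9 251.3 255.  254.1 180.6 201.6 244.5]]
```

View pics/t_gauge.png

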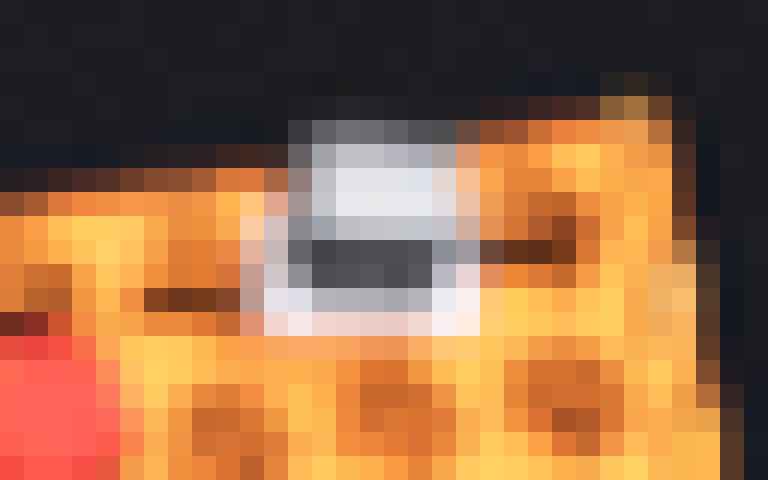

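View pics/s_gauge.png

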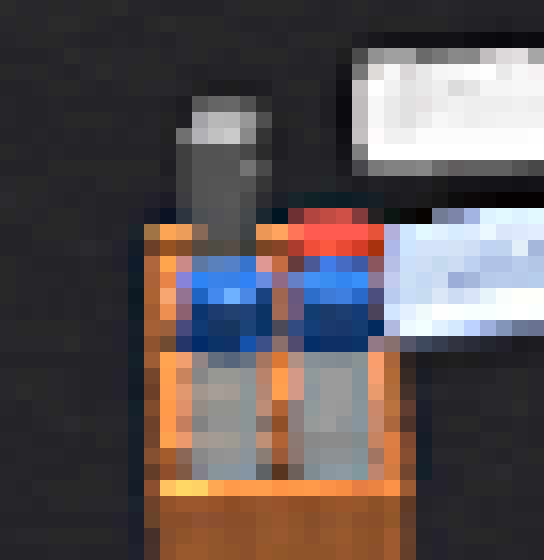

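View pics/t_gap.png

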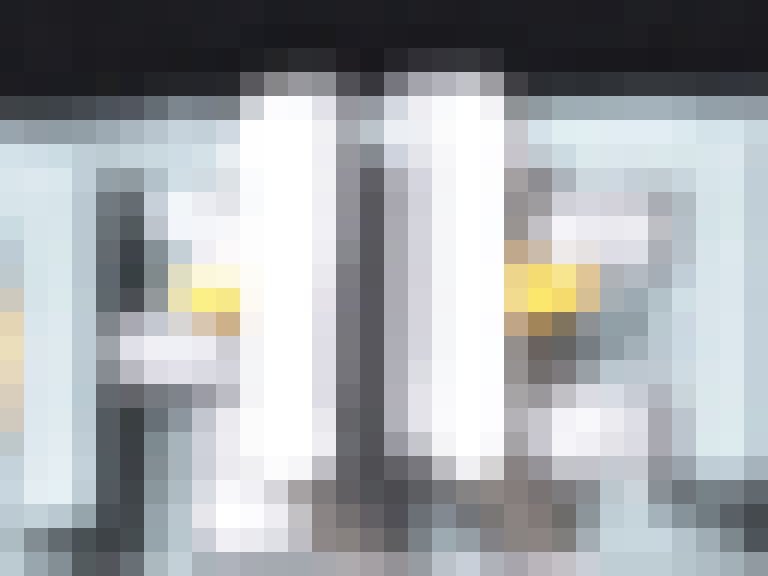

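```bash
python3 - <<'E'
from h import *
import pickle
D=pickle.load(open("d0.pkl","rb"));t=D["top"];s=D["side"];np.set_printoptions(linewidth=220,precision=1,suppress=True)
print(atz(t,[[311.3,203.2]],.125)*1000,atz(s,[[271.9,187]],.125)*1000, "collar", atz(t,[[310.5,209.3],[315.5,209.3]],.083)*1000)
# image u-axis in world
print("row dir",np.diff(atz(t,[[309,203],[315,203]],.125),axis=0)*1000)
o=(atz(t,[[280,208],[290,208]],.0));print(o)
# two-ray triangulation of handle-top centre
def ray(c,uv):
    d=atz(c,[uv],0.)[0]-c["o"];return c["o"],d/np.linalg.norm(d)
(o1,d1),(o2,d2)=ray(t,(311.3,203.2)),ray(s,(271.9,187))
A=np.stack([d1,-d2],1);x=np.linalg.lstsq(A,o2-o1,rcond=None)[0];print("tri",(o1+x[0]*d1)*1000,(o2+x[1]*d2)*1000)
# gap: edges at z=.09, subpixel; white->dark at set, dark->light at sprung
for v in (200,204,208):
    print(v,atz(t,[[u,v] for u in (190.5,193.6,194.5,195.4,196,200.6)],.09)[:,:2].ravel()*1000)
# cell side view
W=world(s);
P=world(t)[190:228,165:235].reshape(-1,3)
Q=P[(P[:,2]>.08)]; print("plates tops x range",np.percentile(Q[:,0],[1,50,99])*1000,"y",np.percentile(Q[:,1],[1,99])*1000)
b=cv2.resize(s["color"][240:300,225:275].astype(np.uint8),None,fx=10,fy=10,interpolation=cv2.INTER_NEAREST)
cv2.imwrite("pics/s_gap.png",b)
from scipy.spatial.transform import Rotation as R
print(R.from_quat([ 0.09635841,  0.70049328, -0.09733985,  0.70039215]).as_matrix())
E
```

```text
[[ 550.9 -224.5  125. ]] [[ 552.6 -225.3  125. ]] collar [[ 541.5 -223.7   83. ]
 [ 541.3 -239.3   83. ]]
row dir [[ -0.3 -18.2   0. ]]
[[ 0.6 -0.1  0. ]
 [ 0.6 -0.2  0. ]]
tri [ 550.9 -224.5  125. ] [ 552.5 -224.5  125.4]
200 [575.6 148.8 575.4 139.2 575.4 136.4 575.4 133.6 575.3 131.7 575.1 117.4]
204 [562.8 148.5 562.7 138.9 562.6 136.1 562.6 133.3 562.5 131.4 562.3 117.1]
208 [550.1 148.2 549.9 138.6 549.9 135.8 549.8 133.  549.8 131.1 549.6 116.9]
plates tops x range [539.8 563.8 589.2] y [113.7 156. ]
[[-0.   0.3  1. ]
 [-0.   1.  -0.3]
 [-1.  -0.   0. ]]
```

View pics/s_gap.png

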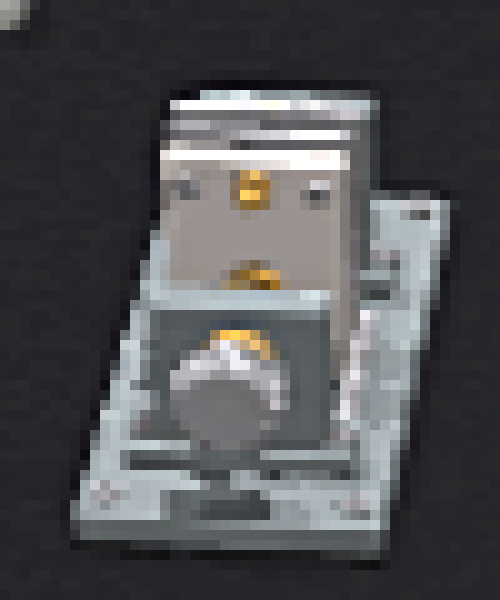

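```bash
cat > plan.py <<'E'
import sys,numpy as np
from scipy.spatial.transform import Rotation as R
from workcell import manip
# target world position(s) x,y,z mm + yaw deg of tool y ; prints rows
def toolyaw(M): return np.degrees(np.arctan2(M[1,1],M[0,1]))
def plan(wps,step=48,rot=8.4,grip=40):
    o=manip.get_obs();p=o["position"]*1000;M=R.from_quat(o["ee_rot"]).as_matrix()
    print("now",np.round(p,1),"yaw",round(toolyaw(M),2),"toolx",np.round(M[:,0],4),"t",round(o["clock"],2),"F",np.round(o["ft_force"],1),"w",round(o["grip_width"]*85.4,1))
    for w in wps:
        w=np.array(w,float);y=np.radians(w[3])
        T=np.array([[0,np.cos(y),np.sin(y)],[0,np.sin(y),-np.cos(y)],[-1,0,0]])
        rv=R.from_matrix(M.T@T).as_rotvec()
        n=max(1,int(np.ceil(max(np.linalg.norm(w[:3]-p)/step,np.degrees(np.linalg.norm(rv))/rot))))
        for i in range(n):
            d=M.T@((w[:3]-p)/(n-i)); r=R.from_matrix(M.T@T).as_rotvec()/(n-i)
            print(" ".join(f"{x:.1f}" for x in d)," ".join(f"{x:.3f}" for x in r),grip,";")
            p=p+M@d; M=M@R.from_rotvec(r).as_matrix()
if __name__=="__main__":
    plan([list(map(float,a.split(","))) for a in sys.argv[2:]],grip=sys.argv[1])
E
python3 plan.py 42 380,400,230,40 520,100,230,0 551.5,-224.8,200,0
```

```text
now [169.6 601.6 231.3] yaw 74.26 toolx [-0.e+00  1.e-04 -1.e+00] t 1.3 F [0.9 0.  0.5] w 85.7
0.2 -19.6 36.7 0.085 -0.000 -0.000 42 ;
0.2 -16.4 38.3 0.085 -0.000 -0.000 42 ;
0.2 -13.0 39.5 0.085 -0.000 -0.000 42 ;
0.2 -9.6 40.5 0.085 -0.000 -0.000 42 ;
0.2 -6.1 41.2 0.085 -0.000 -0.000 42 ;
0.2 -2.6 41.5 0.085 -0.000 -0.000 42 ;
0.2 1.0 41.6 0.085 -0.000 -0.000 42 ;
-0.0 -12.2 45.7 0.100 0.000 0.000 42 ;
-0.0 -7.6 46.7 0.100 0.000 0.000 42 ;
-0.0 -2.9 47.2 0.100 -0.000 0.000 42 ;
-0.0 1.8 47.3 0.100 -0.000 0.000 42 ;
-0.0 6.5 46.8 0.100 -0.000 -0.000 42 ;
-0.0 11.1 46.0 0.100 -0.000 -0.000 42 ;
-0.0 15.6 44.6 0.100 -0.000 -0.000 42 ;
4.3 4.5 46.4 -0.000 -0.000 -0.000 42 ;
4.3 4.5 46.4 -0.000 -0.000 -0.000 42 ;
4.3 4.5 46.4 -0.000 -0.000 -0.000 42 ;
4.3 4.5 46.4 -0.000 -0.000 -0.000 42 ;
4.3 4.5 46.4 -0.000 -0.000 -0.000 42 ;
4.3 4.5 46.4 -0.000 -0.000 -0.000 42 ;
4.3 4.5 46.4 -0.000 -0.000 -0.000 42 ;
```

```bash
python3 -m handwheel '0 -20 37 0.085 0 0 42; 0 -16 38 0.085 0 0 42; 0 -13 40 0.085 0 0 42; 0 -10 40 0.085 0 0 42; 0 -6 41 0.085 0 0 42; 0 -3 41 0.085 0 0 42; 0 1 42 0.085 0 0 42' 40
python3 -m handwheel '0 -12 46 0.1 0 0 42; 0 -8 47 0.1 0 0 42; 0 -3 47 0.1 0 0 42; 0 2 47 0.1 0 0 42; 0 6 47 0.1 0 0 42; 0 11 46 0.1 0 0 42; 0 16 45 0.1 0 0 42'
python3 plan.py 42 551.5,-224.8,200,0
```

```text
clock: 2.0
position: [0.3805, 0.3987, 0.2316]
ee_rot: [0.299, 0.641, -0.299, 0.641]
ft_force: [0.2, -0.0, -0.4]
grip_width: 0.492
clock: 2.7
position: [0.5208, 0.0977, 0.2317]
ee_rot: [0.501, 0.499, -0.5, 0.499]
ft_force: [1.2, 1.1, -0.8]
grip_width: 0.489
now [520.8  97.7 231.7] yaw -0.16 toolx [ 7.e-04  7.e-04 -1.e+00] t 2.7 F [ 1.2  1.1 -0.8] w 41.8
4.5 4.5 46.1 -0.000 -0.000 -0.000 42 ;
4.5 4.5 46.1 -0.000 -0.000 -0.000 42 ;
4.5 4.5 46.1 -0.000 -0.000 -0.000 42 ;
4.5 4.5 46.1 -0.000 -0.000 -0.000 42 ;
4.5 4.4 46.1 -0.000 -0.000 -0.000 42 ;
4.5 4.4 46.1 -0.000 -0.000 -0.000 42 ;
4.5 4.4 46.1 -0.000 -0.000 -0.000 42 ;
```

```bash
python3 -m handwheel '4.5 4.5 46 0 0 0 42; 4.5 4.5 46 0 0 0 42; 4.5 4.5 46 0 0 0 42; 4.5 4.5 46 0 0 0 42; 4.5 4.5 46 0 0 0 42; 4.5 4.5 46 0 0 0 42; 4.5 4 46 0 0 0 42; 30 0 0 0 0 0 42'
python3 - <<'E'
from h import *
for n,(u,v) in(("side",(271,180)),("top",(311,204))):
    c=grab(n,2)["color"].astype(np.uint8);h=45
    cv2.imwrite(f"pics/{n}1.png",cv2.resize(c[v-h:v+h,u-60:u+60],None,fx=6,fy=6,interpolation=cv2.INTER_CUBIC))
E
python3 plan.py 42 551.5,-224.8,88,0
```

```text
clock: 3.5
position: [0.5517, -0.231, 0.1725]
ee_rot: [0.502, 0.496, -0.502, 0.501]
ft_force: [0.2, 0.1, -0.6]
grip_width: 0.493
now [ 551.6 -221.4  169.8] yaw 0.12 toolx [-1.1e-03  8.0e-04 -1.0e+00] t 3.7 F [-0.   0.1  0.4] w 42.0
40.9 -0.0 1.7 0.001 -0.000 0.001 42 ;
40.9 -0.0 1.7 0.001 -0.000 0.001 42 ;h.py:8: RuntimeWarning: All-NaN slice encountered
  return dict(color=col,depth=np.nanmedian(d,0),sd=np.nanstd(d,0),K=cs[0]["camera_matrix"],o=cs[0]["origin"],q=cs[0]["attitude"])
  var = nanvar(a, axis=axis, dtype=dtype, out=out, ddof=ddof,
```

View pics/side1.png

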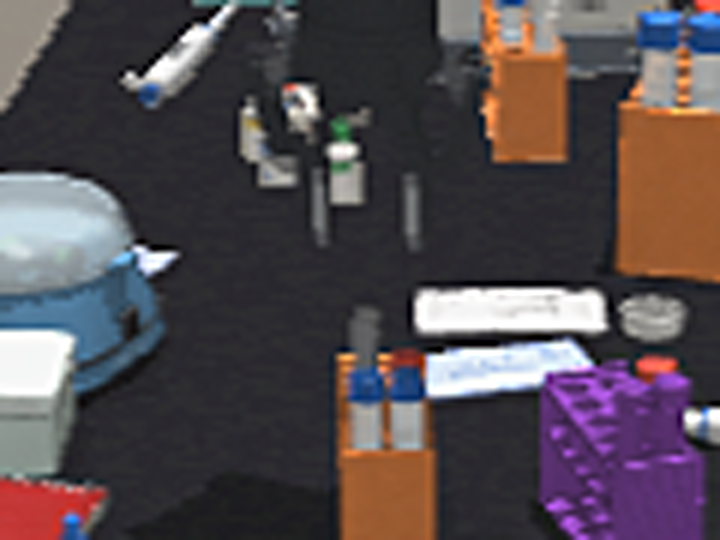

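View pics/top1.png

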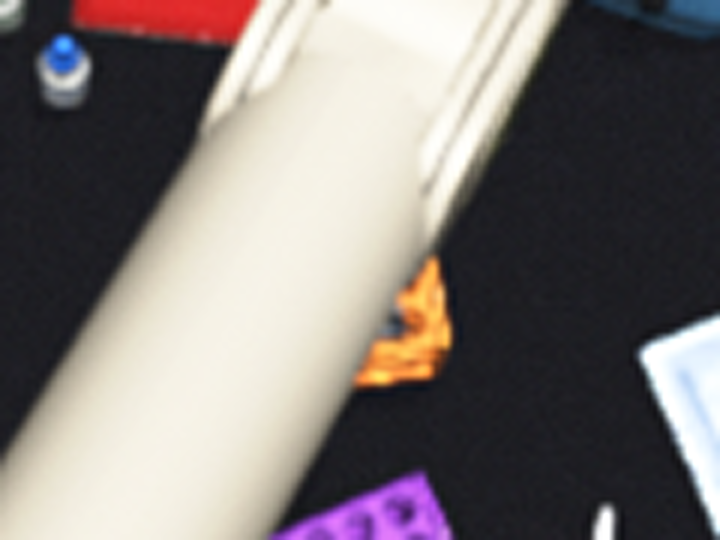

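The side view shows the fingertips straddling the grey handle at crop (366,325), centred in x. The arm blocks the top view, so I'll descend and grip.

```bash
python3 -m handwheel '35 0 2 0 0 0 42; 30 0 1.5 0 0 0 42; 17 0 0 0 0 0 42; 0 0 0 0 0 0 42' 40; python3 plan.py 42 551.5,-224.8,88,0
```

```text
clock: 4.1
position: [0.5514, -0.224, 0.0869]
ee_rot: [0.499, 0.502, -0.499, 0.5]
ft_force: [0.1, 0.8, -0.3]
grip_width: 0.493
now [ 551.4 -224.    86.9] yaw 0.2 toolx [-0.0021  0.0014 -1.    ] t 4.1 F [ 0.1  0.8 -0.3] w 42.1
-1.1 0.1 0.8 0.004 -0.001 0.002 42 ;
```

```bash
python3 -m handwheel '-1 0 0.8 0 0 0 8; 0 0 0 0 0 0 8; 0 0 0 0 0 0 8; 0 0 0 0 0 0 8; 0 0 0 0 0 0 8' 30; python3 plan.py 8 551.5,-224.8,88,0
python3 - <<'E'
from h import *
n,(u,v)="side",(271,180)
c=grab(n,1)["color"].astype(np.uint8);h=30
cv2.imwrite(f"pics/{n}2.png",cv2.resize(c[v-h:v+h,u-40:u+40],None,fx=9,fy=9,interpolation=cv2.INTER_CUBIC))
E
```

```text
clock: 4.6
position: [0.553, -0.2268, 0.0909]
ee_rot: [0.5, 0.5, -0.499, 0.501]
ft_force: [0.1, 1.4, 7.7]
grip_width: 0.149
now [ 553.  -226.8   90.9] yaw 0.08 toolx [ 3.3e-03  1.0e-04 -1.0e+00] t 4.6 F [0.1 1.4 7.7] w 12.8
2.9 -1.5 -2.0 0.001 -0.000 -0.003 8 ;h.py:8: RuntimeWarning: All-NaN slice encountered
  return dict(color=col,depth=np.nanmedian(d,0),sd=np.nanstd(d,0),K=cs[0]["camera_matrix"],o=cs[0]["origin"],q=cs[0]["attitude"])
  var = nanvar(a, axis=axis, dtype=dtype, out=out, ddof=ddof,
```

View pics/side2.png

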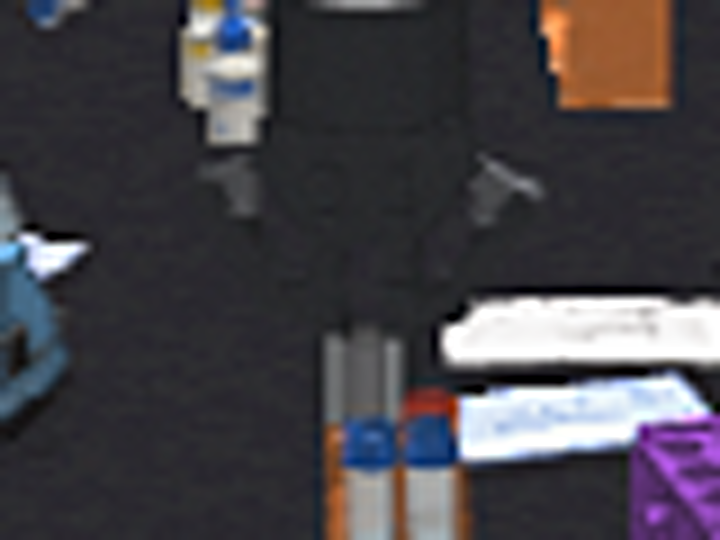

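The gripper reads 12.8 mm, matching the 13 mm handle, so it is held flush across its y faces. Lifting straight up.

```bash
python3 -m handwheel '-5 0 0 0 0 0 8; -10 0 0 0 0 0 8; -20 0 0 0 0 0 8; -25 0 0 0 0 0 8; -25 0 0 0 0 0 8; -25 0 0 0 0 0 8; -20 0 0 0 0 0 8' 60; python3 plan.py 8 551.5,-224.8,220,0
python3 - <<'E'
from h import *
n,(u,v)="side",(271,165)
c=grab(n,1)["color"].astype(np.uint8);h=45
cv2.imwrite(f"pics/{n}3.png",cv2.resize(c[v-h:v+h,u-40:u+40],None,fx=6,fy=6,interpolation=cv2.INTER_CUBIC))
E
```

```text
clock: 5.35
position: [0.5517, -0.2272, 0.2213]
ee_rot: [0.5, 0.5, -0.5, 0.501]
ft_force: [0.4, -0.7, -0.7]
grip_width: 0.144
now [ 551.7 -227.2  221.3] yaw 0.03 toolx [ 1.7e-03 -3.0e-04 -1.0e+00] t 5.35 F [ 0.4 -0.7 -0.7] w 12.3
1.3 -0.2 -2.4 0.001 0.000 -0.002 8 ;h.py:8: RuntimeWarning: All-NaN slice encountered
  return dict(color=col,depth=np.nanmedian(d,0),sd=np.nanstd(d,0),K=cs[0]["camera_matrix"],o=cs[0]["origin"],q=cs[0]["attitude"])
  var = nanvar(a, axis=axis, dtype=dtype, out=out, ddof=ddof,
```

View pics/side3.png

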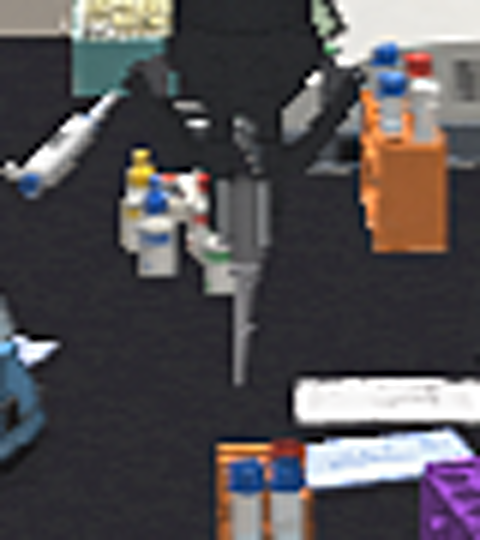

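The grip is good. In the side view the straight (flat) edge is on the left, which is +x, so a +90° turn brings it to the set plate. Next, refine the gap position with the side view.

```bash
python3 - <<'E'
from h import *
import pickle
D=pickle.load(open("d0.pkl","rb"));t=D["top"];s=D["side"];np.set_printoptions(linewidth=220,precision=1,suppress=True)
W=world(s)*1000
for u in (246,250,254):
    print(u,[(v,int(s["color"][v,u].mean()),int(W[v,u,1]),int(W[v,u,2])) for v in range(247,262)])
print(atz(s,[[250,v] for v in range(248,260)],.09)[:,1]*1000)
print("proj y=139,136,132 ->",proj(s,[[.564,y,.09] for y in(.151,.139,.136,.132,.120)]))
E
```

```text
246 [(247, 35, -35, 1), (248, 13, -33, 0), (249, 202, 91, 71), (250, 255, 128, 90), (251, 109, 130, 87), (252, 144, 129, 84), (253, 120, 144, 90), (254, 148, 142, 85), (255, 255, 149, 86), (256, 150, 150, 84), (257, 142, 150, 80), (258, 148, 149, 77), (259, 148, 150, 74), (260, 148, 151, 71), (261, 147, 151, 68)]
250 [(247, 35, -40, 0), (248, 14, -33, 0), (249, 178, 90, 70), (250, 255, 128, 90), (251, 109, 132, 89), (252, 138, 130, 85), (253, 197, 143, 90), (254, 84, 144, 87), (255, 255, 144, 84), (256, 209, 148, 83), (257, 180, 151, 82), (258, 96, 154, 81), (259, 174, 157, 79), (260, 92, 161, 79), (261, 144, 152, 69)]
254 [(247, 38, -40, 0), (248, 19, -36, -1), (249, 162, 88, 70), (250, 212, 119, 85), (251, 123, 131, 90), (252, 96, 130, 86), (253, 251, 139, 88), (254, 93, 143, 87), (255, 255, 146, 86), (256, 254, 151, 86), (257, 143, 152, 83), (258, 143, 150, 78), (259, 149, 149, 75), (260, 149, 150, 72), (261, 147, 149, 68)]
[116.6 122.  127.4 132.7 138.  143.2 148.4 153.6 158.8 163.9 169.  174. ]
proj y=139,136,132 -> [[251.5 254.6]
 [252.2 252.3]
 [252.3 251.8]
 [252.6 251. ]
 [253.2 248.8]]
```

```bash
python3 plan.py 8 566,0,225,45 566,134,225,90.7
```

```text
now [ 552.8 -227.8  224.4] yaw 0.03 toolx [ 0.0055 -0.0011 -1.    ] t 5.4 F [ 1.  -1.4  1.5] w 12.2
-0.1 2.2 -38.0 -0.131 0.001 -0.001 8 ;
-0.1 7.1 -37.3 -0.131 0.001 -0.001 8 ;
-0.1 12.0 -36.1 -0.131 0.001 -0.001 8 ;
-0.1 16.6 -34.2 -0.131 0.001 -0.001 8 ;
-0.1 20.9 -31.8 -0.131 0.001 -0.001 8 ;
-0.1 24.9 -28.8 -0.131 0.001 -0.001 8 ;
0.0 15.8 -15.8 -0.133 -0.000 -0.000 8 ;
0.0 17.7 -13.6 -0.133 -0.000 -0.000 8 ;
0.0 19.4 -11.1 -0.133 -0.000 -0.000 8 ;
0.0 20.7 -8.4 -0.133 -0.000 -0.000 8 ;
0.0 21.6 -5.6 -0.133 -0.000 0.000 8 ;
0.0 22.2 -2.7 -0.133 -0.000 0.000 8 ;
```

```bash
python3 -m handwheel '0 2 -38 -0.131 0 0 8; 0 7 -37 -0.131 0 0 8; 0 12 -36 -0.131 0 0 8; 0 17 -34 -0.131 0 0 8; 0 21 -32 -0.131 0 0 8; 0 25 -29 -0.131 0 0 8' 60; python3 - <<'E'
from h import *
import pickle
D=pickle.load(open("d0.pkl","rb"));t=D["top"];s=D["side"];np.set_printoptions(linewidth=220,precision=2,suppress=True)
T=world(t)*1000;S=world(s)*1000
def face(P,ylo,yhi,zlo,zhi,lab):
    P=P.reshape(-1,3);m=(P[:,0]>543)&(P[:,0]<586)&(P[:,1]>ylo)&(P[:,1]<yhi)&(P[:,2]>zlo)&(P[:,2]<zhi);Q=P[m]
    if len(Q)<3: print(lab,len(Q));return
    A=np.c_[np.ones(len(Q)),Q[:,0]-564];r=np.linalg.lstsq(A,Q[:,1],rcond=None)[0]
    print(lab,len(Q),"med",np.median(Q[:,1]),"mean",Q[:,1].mean(),"sd",Q[:,1].std(),"slope",r)
face(T[:,190:200],128,145,40,80,"top set gap face")
face(T[:,197:206],110,125,62,80,"top sprung back")
face(S,145,156,64,82,"side set back")
face(S,125,136,80,88,"side sprung gap face")
E
python3 plan.py 8 566,134,225,90.7
```

```text
clock: 6.0
position: [0.5647, 0.0023, 0.2197]
ee_rot: [0.269, 0.654, -0.268, 0.654]
ft_force: [0.7, -0.4, -0.2]
grip_width: 0.142
top set gap face 27 med 137.85598194322392 mean 137.87654714638384 sd 0.32000390245837795 slope [137.88   0.01]
top sprung back 9 med 117.04843727211858 mean 116.11705027155676 sd 1.7787357320233912 slope [115.87   0.04]
side set back 74 med 150.59739221969514 mean 151.0747879676956 sd 1.615434432905016 slope [151.07   0.01]
side sprung gap face 18 med 129.8173832215417 mean 129.74904841634597 sd 1.1839597002364315 slope [129.69   0.02]
now [564.7   2.3 219.7] yaw 45.38 toolx [ 1.e-03  2.e-04 -1.e+00] t 6.0 F [ 0.7 -0.4 -0.2] w 12.1
-0.9 15.8 -15.3 -0.132 0.000 -0.000 8 ;
-0.9 17.6 -13.0 -0.132 0.000 -0.000 8 ;
-0.9 19.2 -10.6 -0.132 0.000 -0.000 8 ;
-0.9 20.4 -8.0 -0.132 0.000 -0.000 8 ;
-0.9 21.3 -5.2 -0.132 0.000 -0.000 8 ;
-0.9 21.8 -2.4 -0.132 0.000 -0.000 8 ;
```

```bash
python3 -m handwheel '0 15.5 -15 -0.132 0 0 8; 0 17 -13 -0.132 0 0 8; 0 18 -10 -0.132 0 0 8; 0 19.5 -8 -0.132 0 0 8; 0 20.5 -5 -0.132 0 0 8; 0 21 -2 -0.132 0 0 8; 0 0 0 0 0 0 8' 60; python3 plan.py 8 566,130,225,90.7
python3 - <<'E' 2>/dev/null
from h import *
import pickle
c={n:grab(n,3) for n in("side","top")};pickle.dump(c,open("d1.pkl","wb"))
cv2.imwrite("pics/side4.png",cv2.resize(c["side"]["color"][190:300,215:285].astype(np.uint8),None,fx=5.4,fy=5.4,interpolation=cv2.INTER_CUBIC))
cv2.imwrite("pics/top4.png",cv2.resize(c["top"]["color"][140:290,130:340].astype(np.uint8),None,fx=3,fy=3,interpolation=cv2.INTER_CUBIC))
E
```

```text
clock: 6.7
position: [0.5658, 0.1313, 0.2193]
ee_rot: [-0.005, 0.707, 0.006, 0.707]
ft_force: [-0.8, 0.2, -0.4]
grip_width: 0.144
now [565.8 131.3 219.3] yaw 90.94 toolx [ 2.0e-04  1.2e-03 -1.0e+00] t 6.7 F [-0.8  0.2 -0.4] w 12.3
-5.7 -1.3 0.1 0.004 0.000 -0.001 8 ;
```

View pics/side4.png

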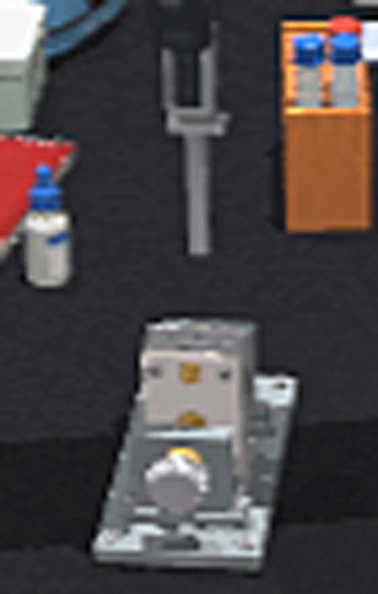

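View pics/top4.png

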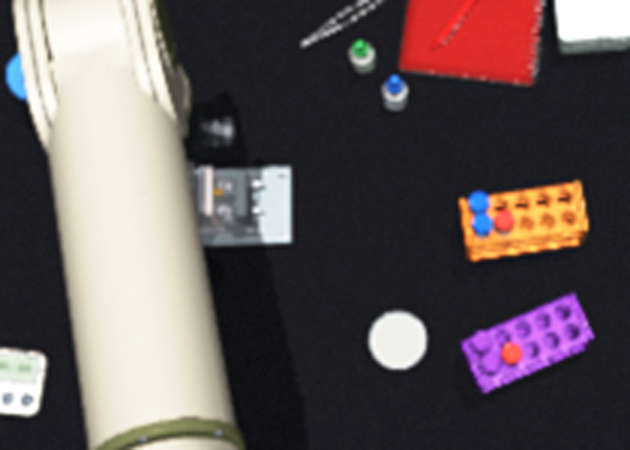

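```bash
python3 - <<'E' 2>/dev/null
from h import *
import pickle
c=pickle.load(open("d1.pkl","rb"));s=c["side"];np.set_printoptions(linewidth=220,precision=2,suppress=True)
z=np.array([.2193+.0187,.206,.195,.18,.165,.15,.136])
print("expected vertical",proj(s,[[.5658,.1363,a] for a in z]))
g=s["color"].mean(2);bg=35
for v in range(208,240,2):
    r=g[v,240:266]; w=np.clip(r-60,0,None); print(v,round((w*np.arange(240,266)).sum()/w.sum(),2) if w.sum()>0 else None, r[5:22].astype(int))
W=world(s)*1000
P=W[215:238,240:266].reshape(-1,3);m=(P[:,1]>100)&(P[:,2]>100);print(len(P[m]));Q=P[m]
print("y med of face",np.median(Q[:,1]));A=np.c_[np.ones(len(Q)),Q[:,2]-165];print("y vs z",np.linalg.lstsq(A,Q[:,1],rcond=None)[0],"x vs z",np.linalg.lstsq(A,Q[:,0],rcond=None)[0])
E
```

```text
expected vertical [[250.29 203.52]
 [250.6  214.34]
 [250.7  218.  ]
 [250.84 222.96]
 [250.98 227.88]
 [251.12 232.75]
 [251.25 237.25]]
208 250.81 [ 80  88  53  32  36  34  27  93 123  84  43  40  42  44  43  44  44]
210 249.88 [ 48 113 126 127 130 129 127 132 128  92  60  52  45  43  43  45  47]
212 250.07 [ 40 144 143 107  90  87  88  86  86  89 108  97  57  38  43  42  43]
214 251.31 [ 43  87 100 105 128 127 124 124 116 120 141  88  39  42  42  42  43]
216 250.74 [ 42  41  38  32  82 115 112 100  67  42  41  45  45  46  47  46  46]
218 250.89 [ 42  42  43  39  74 118 116 105  70  44  45  43  42  45  45  46  45]
220 250.87 [ 43  45  45  38  75 122 121 107  69  43  45  45  46  43  43  43  43]
222 251.06 [ 44  42  42  36  74 123 123 123  80  43  45  44  43  43  45  46  46]
224 251.01 [ 46  45  42  37  74 123 128 120  77  43  44  46  46  45  46  46  46]
226 251.21 [ 43  43  42  37  52 119 131 125  79  40  41  43  42  45  47  46  44]
228 251.25 [ 44  46  46  41  52 119 134 129  83  44  42  42  43  42  42  43  43]
230 251.19 [ 45  47  46  38  51 120 132 132  75  30  42  42  45  45  46  44  42]
232 251.29 [ 44  42  42  40  46 119 132 136  85  40  41  43  42  43  42  42  43]
234 251.33 [ 43  43  43  40  30 118 133 136  90  43  41  45  47  46  47  46  45]
236 251.39 [ 46  44  42  40  34 120 134 142  98  50  42  43  45  45  42  45  46]
238 None [43 45 46 46 42 42 43 43 44 45 46 46 47 45 46 43 42]
72
y med of face 133.75532560974568
y vs z [133.66  -0.01] x vs z [566.43   0.  ]
```

```bash
python3 - <<'E' 2>/dev/null
from h import *
import pickle
np.set_printoptions(linewidth=220,precision=2,suppress=True)
c=pickle.load(open("d1.pkl","rb"));s=c["side"];W=world(s)*1000
P=W[217:237,250:253].reshape(-1,3);print("blade centre",np.median(P[:,1]),P[:,1].std()/60**.5)
print(W[217:237,250:253,1].mean(1))
for n in("d0.pkl","d1.pkl"):
    s=pickle.load(open(n,"rb"))["side"];W=world(s)*1000
    P=W[259:265,244:258];print(n,"set back rows",np.nanmedian(P[...,1],1),np.nanmedian(P[...,2],1))
    for v in (249,250,251,252,253,254,255):print(v,np.nanmedian(W[v,244:256],0),int(s["color"][v,244:256].mean()))
E
```

```text
blade centre 133.9866177728203 0.25933611238351834
[132.44 131.32 131.78 135.79 134.2  132.82 134.38 134.78 135.84 135.11 134.1  134.33 136.31 132.14 134.61 133.89 132.82 132.87 132.11 133.86]
d0.pkl set back rows [153.64 150.99 150.24 150.45 149.7  151.37] [76.56 72.43 68.44 65.75 62.18 59.84]
249 [579.8   88.62  70.25] 167
250 [573.13 128.12  89.97] 248
251 [572.66 130.19  88.65] 113
252 [572.99 129.94  84.75] 126
253 [570.78 143.27  89.69] 182
254 [570.68 143.66  86.84] 106
255 [570.44 147.62  86.24] 254
d1.pkl set back rows [153.34 150.61 150.42 150.42 151.11 150.66] [77.45 72.51 68.78 65.95 62.58 59.38]
249 [580.2   87.92  69.62] 105
250 [573.45 127.09  89.49] 167
251 [572.82 129.71  88.02] 130
252 [573.02 130.63  85.25] 123
253 [570.53 143.6   89.83] 138
254 [570.57 142.81  86.3 ] 116
255 [570.11 148.33  86.64] 194
```

The blade hangs vertical, with its tip at z ≈ 136 mm. Both frames put it inside the gap opening, so I'll descend and watch the force.

```bash
python3 -m handwheel '15 0 0 0.004 0 0 8; 15 0 0 0 0 0 8; 6 0 0 0 0 0 8; 0 0 0 0 0 0 8'; python3 -m handwheel '3 0 0 0 0 0 8; 3 0 0 0 0 0 8; 3 0 0 0 0 0 8; 3 0 0 0 0 0 8; 0 0 0 0 0 0 8; 0 0 0 0 0 0 8';python3 plan.py 8 566,131.5,168,90.7
```

```text
clock: 7.4
position: [0.5653, 0.1275, 0.1809]
ee_rot: [-0.002, 0.708, 0.001, 0.706]
ft_force: [0.2, 0.2, 0.3]
grip_width: 0.142
clock: 8.0
position: [0.5662, 0.1279, 0.1708]
ee_rot: [-0.001, 0.707, 0.002, 0.707]
ft_force: [0.3, 0.7, -1.1]
grip_width: 0.144
now [566.2 127.9 170.8] yaw 90.25 toolx [-0.e+00  2.e-04 -1.e+00] t 8.0 F [ 0.3  0.7 -1.1] w 12.3
2.8 3.6 -0.2 -0.008 -0.000 -0.000 8 ;
```

```bash
python3 -m handwheel '0 2 0 -0.008 0 0 8; 3 0 0 0 0 0 8; 3 0 0 0 0 0 8; 0 0 0 0 0 0 8';python3 plan.py 8 566,131.5,168,90.7;python3 -m handwheel '0 0 0 0 0 0 8; 0 0 0 0 0 0 8'
python3 - <<'E' 2>/dev/null
from h import *
from workcell import cams,manip
for i in range(4):
    cams.camera("side"); o=manip.get_obs(); print(o["position"]*1000,o["ft_force"],o["clock"])
c=grab("side",1)
cv2.imwrite("pics/side5.png",cv2.resize(c["color"][215:290,225:275].astype(np.uint8),None,fx=8,fy=8,interpolation=cv2.INTER_CUBIC))
E
```

```text
clock: 8.4
position: [0.5659, 0.1297, 0.1642]
ee_rot: [-0.004, 0.707, 0.004, 0.707]
ft_force: [0.7, 0.1, -0.4]
grip_width: 0.144
now [565.9 129.7 164.2] yaw 90.69 toolx [-9.e-04 -3.e-04 -1.e+00] t 8.4 F [ 0.7  0.1 -0.4] w 12.3
-3.8 1.8 0.1 -0.000 -0.001 0.000 8 ;
clock: 8.6
position: [0.5663, 0.1298, 0.1649]
ee_rot: [-0.004, 0.707, 0.004, 0.707]
ft_force: [-0.2, 0.1, -0.7]
grip_width: 0.146
[566.248144   129.81758388 164.88043448] [-0.02967845 -0.38015195 -1.16456771] 8.65
[566.26987779 129.81835384 164.90524739] [-0.92906556  0.63614595  0.20882264] 8.7
[566.27649841 129.84147596 164.89443818] [ 0.71341885  0.15067837 -0.79083026] 8.75
[566.2961007  129.84937931 164.91125654] [ 0.08001592 -0.79729466 -1.28405465] 8.8
```

View pics/side5.png

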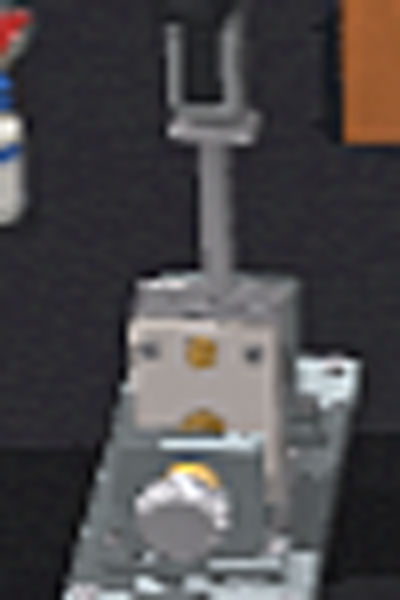

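The tip is inside the gap, about 8 mm deep, with no contact. I'll go a bit deeper, then feel for the set plate in +y (tool y).

```bash
cat > f.py <<'E'
from workcell import cams,manip
import numpy as np
P=[];F=[];T=[]
for i in range(10):
    cams.camera("side");o=manip.get_obs();P.append(o["position"]*1000);F.append(o["ft_force"]);T.append(o["torque"])
from scipy.spatial.transform import Rotation as R
M=R.from_quat(o["ee_rot"]).as_matrix()
print("P",np.round(np.mean(P,0),2),"F",np.round(np.mean(F,0),2),"+-",np.round(np.std(F,0)/10**.5,2),"T",np.round(np.mean(T,0),3),"yaw",round(np.degrees(np.arctan2(M[1,1],M[0,1])),2),"tx",np.round(M[:,0],4),"t",round(o["clock"],2),"w",round(o["grip_width"]*85.4,2))
E
python3 -m handwheel '3 0 0 0 0 0 8; 3 0 0 0 0 0 8; 2 0 0 0 0 0 8; 0 0 0 0 0 0 8'; python3 f.py
python3 -m handwheel '0 0.7 0 0 0 0 8; 0 0.7 0 0 0 0 8; 0 0.6 0 0 0 0 8;0 0 0 0 0 0 8'; python3 f.py
```

```text
clock: 9.25
position: [0.566, 0.1298, 0.1563]
ee_rot: [-0.004, 0.707, 0.004, 0.707]
ft_force: [-0.7, -0.2, -0.3]
grip_width: 0.142
P [566.24 129.85 156.84] F [-0.15 -0.1  -0.51] +- [0.09 0.17 0.14] T [0.002 0.001 0.012] yaw 90.7 tx [ 1.e-04  1.e-04 -1.e+00] t 9.75 w 12.55
clock: 10.15
position: [0.5662, 0.132, 0.1568]
ee_rot: [-0.004, 0.707, 0.004, 0.707]
ft_force: [-0.8, -0.7, 0.2]
grip_width: 0.142
P [566.2  131.83 156.8 ] F [-0.15  0.08 -0.38] +- [0.19 0.18 0.23] T [ 0.001 -0.004  0.004] yaw 90.7 tx [-0.e+00  1.e-04 -1.e+00] t 10.65 w 12.15
```

```bash

python3 -m handwheel '0 0.5 0 0 0 0 8; 0 0 0 0 0 0 8'; python3 f.py
python3 -m handwheel '0 0.5 0 0 0 0 8; 0 0 0 0 0 0 8'; python3 f.py
```

```text
clock: 10.85
position: [0.5662, 0.1324, 0.1568]
ee_rot: [-0.004, 0.707, 0.004, 0.707]
ft_force: [-0.0, -0.1, -0.3]
grip_width: 0.143
P [566.19 132.35 156.8 ] F [ 0.09  0.18 -0.44] +- [0.21 0.16 0.15] T [ 0.009 -0.022 -0.017] yaw 90.7 tx [-0.e+00  1.e-04 -1.e+00] t 11.35 w 12.1
clock: 11.55
position: [0.5662, 0.1329, 0.1568]
ee_rot: [-0.004, 0.707, 0.004, 0.707]
ft_force: [1.0, 0.7, -1.2]
grip_width: 0.141
P [566.18 132.85 156.8 ] F [ 0.04 -0.08 -0.33] +- [0.2  0.17 0.14] T [-0.007 -0.004 -0.001] yaw 90.7 tx [ 0.e+00  1.e-04 -1.e+00] t 12.05 w 12.48
```

```bash

python3 -m handwheel '0 0.4 0 0 0 0 8; 0 0 0 0 0 0 8'; python3 f.py
python3 -m handwheel '0 0.4 0 0 0 0 8; 0 0 0 0 0 0 8'; python3 f.py
```

```text
clock: 12.25
position: [0.5662, 0.1333, 0.1568]
ee_rot: [-0.004, 0.707, 0.004, 0.707]
ft_force: [-1.2, -0.3, -0.0]
grip_width: 0.142
P [566.17 133.24 156.8 ] F [-0.02 -0.04 -0.83] +- [0.14 0.11 0.17] T [-0.003 -0.005 -0.002] yaw 90.7 tx [-0.e+00  1.e-04 -1.e+00] t 12.75 w 12.01
clock: 12.95
position: [0.5662, 0.1337, 0.1568]
ee_rot: [-0.004, 0.707, 0.004, 0.707]
ft_force: [0.5, 0.1, -0.9]
grip_width: 0.142
P [566.17 133.65 156.81] F [ 0.03 -0.02 -0.42] +- [0.14 0.11 0.11] T [ 0.022 -0.013 -0.02 ] yaw 90.7 tx [ 0.e+00  1.e-04 -1.e+00] t 13.45 w 12.01
```

```bash
sed -i 's/range(10)/range(6)/;s/10\*\*.5/6**.5/' f.py
python3 -m handwheel '0 0.4 0 0 0 0 8; 0 0 0 0 0 0 8'|grep ft; python3 f.py
python3 -m handwheel '0 0.4 0 0 0 0 8; 0 0 0 0 0 0 8'|grep ft; python3 f.py
python3 -m handwheel '0 0.4 0 0 0 0 8; 0 0 0 0 0 0 8'|grep ft; python3 f.py
```

```text
ft_force: [-0.5, -0.3, -0.1]
P [566.16 134.06 156.79] F [ 0.16 -0.32 -0.58] +- [0.09 0.24 0.11] T [-0.002 -0.012  0.003] yaw 90.7 tx [-0.e+00  1.e-04 -1.e+00] t 13.95 w 12.17
ft_force: [-0.4, -0.8, -1.3]
P [566.17 134.45 156.8 ] F [-0.02 -0.25 -0.73] +- [0.23 0.22 0.19] T [ 0.011  0.008 -0.003] yaw 90.7 tx [-0.e+00  1.e-04 -1.e+00] t 14.45 w 12.15
ft_force: [-0.0, -0.7, -0.4]
P [566.18 134.68 156.81] F [-0.19 -0.9  -0.23] +- [0.09 0.19 0.23] T [-0.287  0.011 -0.014] yaw 90.69 tx [-0.e+00 -1.e-04 -1.e+00] t 14.95 w 12.01
```

Contact with the set plate at TCP y ≈ 134.6 mm: Fy −0.9 N and a clear moment. I'll ease off by 0.3 mm and lower, watching the vertical force.

```bash

python3 -m handwheel '0 -0.4 0 0 0 0 8; 2.5 0 0 0 0 0 8; 2.5 0 0 0 0 0 8; 2.5 0 0 0 0 0 8; 0 0 0 0 0 0 8'|grep -E "pos|ft"; python3 f.py
python3 -m handwheel '2 0 0 0 0 0 8; 2 0 0 0 0 0 8; 2 0 0 0 0 0 8; 0 0 0 0 0 0 8'|grep -E "pos|ft"
python3 -m handwheel '2 0 0 0 0 0 8; 2 0 0 0 0 0 8; 0 0 0 0 0 0 8'|grep -E "pos|ft"; python3 f.py
```

```text
position: [0.5659, 0.1345, 0.1487]
ft_force: [-0.7, 0.2, -0.5]
P [566.16 134.51 149.29] F [ 0.12 -0.02 -0.57] +- [0.12 0.2  0.15] T [ 0.007 -0.001 -0.007] yaw 90.7 tx [ 2.e-04  2.e-04 -1.e+00] t 15.75 w 12.45
position: [0.5659, 0.1344, 0.1429]
ft_force: [0.5, -0.7, -1.2]
position: [0.566, 0.1344, 0.1389]
ft_force: [0.1, -0.4, 0.3]
P [566.18 134.44 139.3 ] F [ 0.41 -0.07 -0.67] +- [0.16 0.17 0.2 ] T [-0.009  0.013  0.012] yaw 90.7 tx [ 1.e-04  1.e-04 -1.e+00] t 16.75 w 12.82
```

```bash

python3 -m handwheel '1.5 0 0 0 0 0 8; 1.5 0 0 0 0 0 8; 0 0 0 0 0 0 8'|grep -E "pos|ft"
python3 -m handwheel '1.5 0 0 0 0 0 8; 1.5 0 0 0 0 0 8; 0 0 0 0 0 0 8'|grep -E "pos|ft"; python3 f.py
python3 -m handwheel '1 0 0 0 0 0 8; 1 0 0 0 0 0 8; 0 0 0 0 0 0 8'|grep -E "pos|ft"; python3 f.py
```

```text
position: [0.566, 0.1344, 0.136]
ft_force: [0.7, -0.8, 0.1]
position: [0.566, 0.1344, 0.133]
ft_force: [0.5, 0.1, -0.6]
P [566.17 134.45 133.3 ] F [ 0.24 -0.02 -0.67] +- [0.25 0.17 0.22] T [ 0.02   0.005 -0.005] yaw 90.7 tx [ 1.e-04  1.e-04 -1.e+00] t 17.65 w 12.68
position: [0.5661, 0.1344, 0.1311]
ft_force: [-0.4, 0.2, -0.5]
P [566.16 134.44 131.28] F [ 0.08  0.1  -0.59] +- [0.2  0.19 0.15] T [ 0.018 -0.012 -0.017] yaw 90.7 tx [ 1.e-04  1.e-04 -1.e+00] t 18.25 w 11.73
```

```bash

for i in 1; do :; done
python3 -m handwheel '1 0 0 0 0 0 8; 1 0 0 0 0 0 8; 0 0 0 0 0 0 8'|grep -E "pos|ft"; python3 f.py
python3 -m handwheel '1 0 0 0 0 0 8; 1 0 0 0 0 0 8; 0 0 0 0 0 0 8'|grep -E "pos|ft"; python3 f.py
```

```text
position: [0.5661, 0.1344, 0.1291]
ft_force: [0.6, -0.2, -0.1]
P [566.15 134.44 129.27] F [ 0.22 -0.14 -0.56] +- [0.08 0.1  0.19] T [-0.014  0.008  0.006] yaw 90.7 tx [ 0.e+00  1.e-04 -1.e+00] t 18.85 w 12.25
position: [0.566, 0.1344, 0.1271]
ft_force: [-0.5, 0.1, -0.8]
P [566.16 134.45 127.28] F [-0.29 -0.17 -0.5 ] +- [0.18 0.19 0.21] T [ 0.029 -0.003  0.005] yaw 90.7 tx [ 1.e-04  2.e-04 -1.e+00] t 19.45 w 12.33
```

```bash

python3 -m handwheel '1 0 0 0 0 0 8; 1 0 0 0 0 0 8; 0 0 0 0 0 0 8'|grep -E "pos|ft"; python3 f.py
python3 -m handwheel '1 0 0 0 0 0 8; 1 0 0 0 0 0 8; 0 0 0 0 0 0 8'|grep -E "pos|ft"; python3 f.py
python3 - <<'E' 2>/dev/null
from h import *
c=grab("side",1)
cv2.imwrite("pics/side6.png",cv2.resize(c["color"][215:290,225:275].astype(np.uint8),None,fx=8,fy=8,interpolation=cv2.INTER_CUBIC))
E
```

```text
position: [0.566, 0.1344, 0.1251]
ft_force: [0.3, -0.2, -1.0]
P [566.15 134.45 125.28] F [-0.18  0.07 -0.76] +- [0.15 0.19 0.1 ] T [-0.004  0.023 -0.015] yaw 90.7 tx [ 1.e-04  1.e-04 -1.e+00] t 20.05 w 12.36
position: [0.566, 0.1344, 0.1231]
ft_force: [0.6, 0.2, -1.1]
P [566.16 134.44 123.28] F [-0.   -0.24 -0.62] +- [0.17 0.3  0.17] T [ 0.014 -0.005 -0.002] yaw 90.7 tx [ 1.e-04  1.e-04 -1.e+00] t 20.65 w 12.24
```

View pics/side6.png

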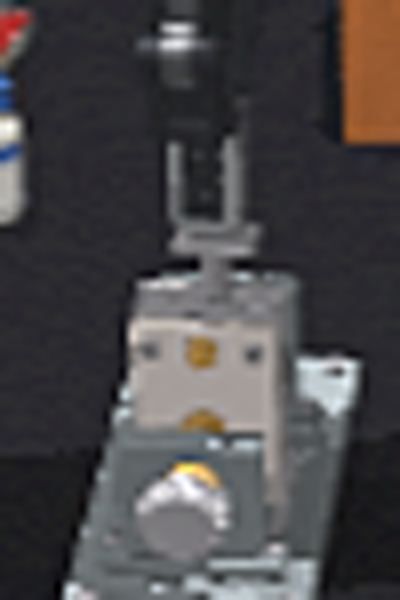

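The blade is about 50 mm deep and still free, with the collar well clear of the plates. I'll continue in finer steps.

```bash
sed -i 's/range(6)/range(5)/' f.py
python3 -m handwheel '1 0 0 0 0 0 8; 0 0 0 0 0 0 8'|grep -E "pos|ft"; python3 f.py
python3 -m handwheel '1 0 0 0 0 0 8; 0 0 0 0 0 0 8'|grep -E "pos|ft"; python3 f.py
python3 -m handwheel '0.7 0 0 0 0 0 8; 0 0 0 0 0 0 8'|grep -E "pos|ft"; python3 f.py
```

```text
position: [0.5661, 0.1344, 0.1221]
ft_force: [0.2, 1.1, -0.2]
P [566.15 134.44 122.27] F [ 0.23 -0.12 -0.45] +- [0.15 0.13 0.26] T [0.017 0.001 0.   ] yaw 90.7 tx [ 1.e-04  1.e-04 -1.e+00] t 21.15 w 12.27
position: [0.5661, 0.1344, 0.1212]
ft_force: [-0.5, -0.3, -0.0]
P [566.15 134.44 121.28] F [-0.33  0.04 -0.41] +- [0.27 0.16 0.11] T [-0.021  0.005 -0.004] yaw 90.7 tx [ 1.e-04  1.e-04 -1.e+00] t 21.6 w 12.2
position: [0.5661, 0.1345, 0.1205]
ft_force: [0.8, -0.8, -0.7]
P [566.15 134.46 120.58] F [-0.21  0.27 -0.42] +- [0.17 0.15 0.22] T [-0.016 -0.026 -0.03 ] yaw 90.7 tx [ 0.e+00  1.e-04 -1.e+00] t 22.05 w 12.4
```

```bash

python3 -m handwheel '0.7 0 0 0 0 0 8; 0 0 0 0 0 0 8'|grep -E "pos|ft"; python3 f.py
python3 -m handwheel '0.7 0 0 0 0 0 8; 0 0 0 0 0 0 8'|grep -E "pos|ft"; python3 f.py
python3 -m handwheel '0.7 0 0 0 0 0 8; 0 0 0 0 0 0 8'|grep -E "pos|ft"; python3 f.py
```

```text
position: [0.5661, 0.1344, 0.1198]
ft_force: [-0.5, 0.6, -0.5]
P [566.14 134.45 119.88] F [-0.23  0.38 -0.61] +- [0.09 0.12 0.18] T [ 0.014 -0.009  0.046] yaw 90.7 tx [-0.e+00  1.e-04 -1.e+00] t 22.5 w 11.76
position: [0.5661, 0.1345, 0.1191]
ft_force: [0.2, -0.8, 0.3]
P [566.15 134.44 119.17] F [-0.07  0.2  -0.66] +- [0.25 0.16 0.17] T [-0.036  0.004 -0.002] yaw 90.7 tx [ 1.e-04  1.e-04 -1.e+00] t 22.95 w 12.08
position: [0.5661, 0.1345, 0.1184]
ft_force: [0.4, -0.1, -0.5]
P [566.14 134.46 118.46] F [-0.1   0.33 -1.  ] +- [0.1  0.11 0.14] T [ 0.021  0.015 -0.011] yaw 90.7 tx [ 0.e+00  1.e-04 -1.e+00] t 23.4 w 12.1
```

```bash

python3 -m handwheel '0 0.3 0 0 0 0 8; 0 0 0 0 0 0 8'|grep -E "pos|ft"; python3 f.py
python3 -m handwheel '0.7 0 0 0 0 0 8; 0 0 0 0 0 0 8'|grep -E "pos|ft"; python3 f.py
python3 - <<'E' 2>/dev/null
from h import *
import pickle
c=grab("side",3);pickle.dump(c,open("d2.pkl","wb"))
W=world(c)*1000;np.set_printoptions(precision=1,suppress=True,linewidth=200)
for v in range(228,256): print(v,[(int(W[v,u,1]),int(W[v,u,2])) for u in (249,250,251,252)],c["color"][v,244:260].mean(1).astype(int))
E
```

```text
position: [0.5662, 0.1346, 0.1185]
ft_force: [-1.0, -1.9, -0.3]
P [566.16 134.55 118.49] F [-0.53 -0.89 -0.08] +- [0.2  0.11 0.23] T [-0.278  0.049  0.001] yaw 90.69 tx [-1.e-04 -1.e-04 -1.e+00] t 23.85 w 11.97
position: [0.5662, 0.1346, 0.1178]
ft_force: [0.7, -2.3, -1.1]
P [566.23 134.58 117.78] F [ 0.54 -1.65 -1.  ] +- [0.23 0.27 0.22] T [-0.466 -0.11   0.023] yaw 90.69 tx [ 2.e-04 -1.e-04 -1.e+00] t 24.3 w 12.15
228 [(189, 193), (186, 192), (186, 192), (178, 188)] [37 35 39 41 40 36 37 38 34 40 34 34 39 43 43 42]
229 [(188, 190), (187, 189), (187, 190), (178, 185)] [36 36 37 36 37 35 36 38 31 35 69 68 49 44 44 42]
230 [(183, 184), (184, 184), (181, 183), (179, 182)] [37 36 35 37 36 36 37 37 34 32 29 50 45 43 45 45]
231 [(169, 173), (168, 173), (178, 179), (181, 180)] [36 35 39 41 39 40 38 39 34 36 33 64 52 44 46 46]
232 [(171, 171), (172, 172), (174, 173), (177, 175)] [38 37 47 51 51 51 51 42 33 35 43 59 48 41 42 42]
233 [(172, 169), (172, 169), (174, 170), (174, 170)] [38 34 38 39 41 41 42 38 32 25 44 59 48 41 41 42]
234 [(169, 164), (171, 165), (173, 166), (169, 165)] [37 32 51
[... 1813 characters left out ...]
8 115 114]
250 [(128, 90), (135, 95), (141, 98), (138, 96)] [206 186 209 209 147 114 122 114  99  87  87 106 112 104 100 105]
251 [(130, 88), (139, 94), (140, 94), (137, 93)] [126 120 123 123 122 125 126 117 103  94 128 138 127 121 124 130]
252 [(130, 85), (137, 89), (137, 90), (137, 90)] [130 129 112 121 120 117 118  91  93  94 119 127 125 123 124 131]
253 [(139, 87), (144, 90), (140, 88), (142, 89)] [131 129 131 132 126 127 125 123 125 115 110 107 137 142 122 107]
254 [(142, 85), (145, 88), (143, 87), (144, 88)] [126 130 131 122  95  87 113 123 125 123 122 121 122 122 124 115]
255 [(152, 89), (149, 87), (146, 86), (145, 85)] [191 191 190 188 190 150 130 129 127 153 155 134 124 124 126 120]
```

```bash

python3 f.py
python3 -m handwheel '0.7 0 0 0 0 0 8; 0 0 0 0 0 0 8'|grep -E "pos|ft"; python3 f.py
python3 -m handwheel '0.5 0 0 0 0 0 8; 0 0 0 0 0 0 8'|grep -E "pos|ft"; python3 f.py
```

```text
P [566.22 134.61 117.79] F [ 0.69 -2.6  -0.76] +- [0.08 0.22 0.07] T [-0.612 -0.263 -0.001] yaw 90.69 tx [ 1.e-04 -1.e-04 -1.e+00] t 24.7 w 12.17
position: [0.5662, 0.1346, 0.1172]
ft_force: [0.4, -2.5, 0.6]
P [566.24 134.63 117.2 ] F [ 0.57 -3.1   1.34] +- [0.09 0.21 0.12] T [-0.8   -0.14   0.029] yaw 90.69 tx [ 2.e-04  0.e+00 -1.e+00] t 25.15 w 12.13
position: [0.5662, 0.1346, 0.1167]
ft_force: [-0.1, -3.8, 2.1]
P [566.25 134.65 116.69] F [ 0.3  -3.73  2.53] +- [0.38 0.11 0.28] T [-0.986 -0.046 -0.048] yaw 90.69 tx [ 2.e-04  0.e+00 -1.e+00] t 25.6 w 12.18
```

Fy creeps up under held command (integral action), so flat-face friction muddles the vertical reading. I'll relax y a little and re-read.

```bash

python3 -m handwheel '0 -0.25 0 0 0 0 8; 0 0 0 0 0 0 8'|grep -E "pos|ft"; python3 f.py;  python3 f.py
```

```text
position: [0.5662, 0.1346, 0.1167]
ft_force: [0.1, -3.8, 3.4]
P [566.22 134.62 116.65] F [ 0.31 -2.93  2.98] +- [0.16 0.14 0.24] T [-0.761 -0.145  0.008] yaw 90.7 tx [ 2.e-04  3.e-04 -1.e+00] t 26.05 w 12.38
P [566.22 134.61 116.64] F [ 0.65 -2.61  3.16] +- [0.31 0.22 0.08] T [-0.683 -0.176  0.003] yaw 90.7 tx [ 1.e-04  2.e-04 -1.e+00] t 26.3 w 12.62
```

```bash

python3 -m handwheel '0 -0.15 0 0 0 0 8; 0 0 0 0 0 0 8; 0 0 0 0 0 0 8'|grep -E "pos|ft"; python3 f.py;  python3 f.py
```

```text
position: [0.5662, 0.1346, 0.1166]
ft_force: [0.6, -2.2, 2.7]
P [566.18 134.57 116.6 ] F [ 1.16 -0.65  1.78] +- [0.19 0.18 0.19] T [-0.297 -0.296 -0.001] yaw 90.71 tx [ 1.e-04  3.e-04 -1.e+00] t 26.85 w 12.01
P [566.16 134.55 116.59] F [ 1.45 -1.13  1.83] +- [0.17 0.16 0.22] T [-0.165 -0.32   0.02 ] yaw 90.71 tx [-0.e+00  3.e-04 -1.e+00] t 27.1 w 12.41
```

Fz (2.4 N above baseline) is more than the set-plate friction alone can give (~0.5 N), so the sloping face is dragging. One small lowering will confirm it.

```bash

python3 -m handwheel '0.4 0.05 0 0 0 0 8; 0 0 0 0 0 0 8; 0 0 0 0 0 0 8'|grep -E "pos|ft"; python3 f.py;  python3 f.py
```

```text
position: [0.5661, 0.1346, 0.1162]
ft_force: [-0.4, -0.5, 2.2]
P [566.07 134.52 116.16] F [0.48 0.31 1.74] +- [0.14 0.2  0.17] T [ 0.014 -0.111  0.009] yaw 90.71 tx [-2.e-04  2.e-04 -1.e+00] t 27.65 w 12.13
P [566.07 134.52 116.16] F [0.26 0.51 1.92] +- [0.22 0.09 0.17] T [ 0.116 -0.045  0.024] yaw 90.7 tx [-1.e-04  2.e-04 -1.e+00] t 27.9 w 12.21
```

```bash

python3 -m handwheel '0.2 0.15 0 0 0 0 8; 0 0 0 0 0 0 8; 0 0 0 0 0 0 8'|grep -E "pos|ft"; python3 f.py;  python3 f.py; python3 f.py
```

```text
position: [0.5661, 0.1345, 0.116]
ft_force: [-1.0, -0.7, 2.4]
P [566.13 134.52 116.03] F [-0.69  0.1   3.5 ] +- [0.14 0.14 0.13] T [0.006 0.159 0.004] yaw 90.7 tx [-0.e+00  1.e-04 -1.e+00] t 28.45 w 12.22
P [566.15 134.54 116.02] F [-0.61 -0.15  3.16] +- [0.1  0.26 0.13] T [-0.01   0.186  0.013] yaw 90.7 tx [-0.e+00  1.e-04 -1.e+00] t 28.7 w 11.99
P [566.15 134.52 116.  ] F [-0.74 -0.01  3.57] +- [0.13 0.24 0.24] T [-0.016  0.197  0.014] yaw 90.7 tx [ 0.e+00  1.e-04 -1.e+00] t 28.95 w 12.07
```

```bash
python3 - <<'E' 2>/dev/null
from h import *
import pickle
c=grab("side",3);np.set_printoptions(precision=1,suppress=True)
for n,x in(("d0",pickle.load(open("d0.pkl","rb"))["side"]),("now",c)):
    W=world(x)*1000; P=np.r_[W[251:253,243:248].reshape(-1,3),W[251:253,257:259].reshape(-1,3)];print(n,"sprung face y",np.nanmedian(P[:,1]))
cv2.imwrite("pics/side7.png",cv2.resize(c["color"][215:290,225:275].astype(np.uint8),None,fx=8,fy=8,interpolation=cv2.INTER_CUBIC))
cv2.imwrite("pics/side7f.png",c["color"].astype(np.uint8))
E
python3 f.py
```

```text
d0 sprung face y 129.9398296993656
now sprung face y 130.30030432442265
P [566.15 134.55 115.99] F [-0.85  0.4   3.26] +- [0.16 0.18 0.1 ] T [-0.03   0.229 -0.017] yaw 90.7 tx [ 0.e+00  1.e-04 -1.e+00] t 29.35 w 12.19
```

View pics/side7.png

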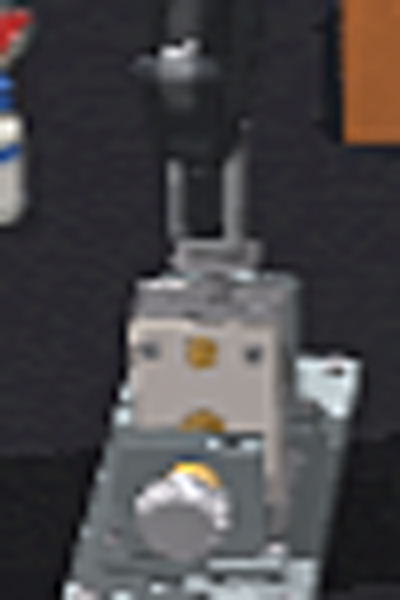

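View pics/side7f.png

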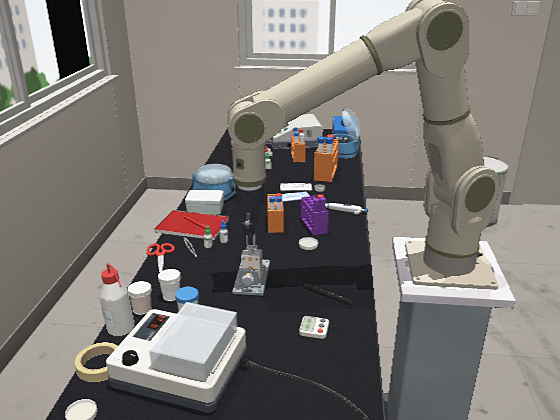

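The side view shows the gauge upright in the gap, with the collar (crop row ≈255) clear of the plate tops (≈285). The spring-backed plate has not moved and the other objects are in place. Forces are steady, so I'm handing in.

```bash
python3 -c "
from workcell import hand_in; print(hand_in())"
```

```text
the job is handed in; nothing more can be done
None
```

The gauge is in the gap at the depth where it just drags, still held upright and square at 60 N. I handed the job in at about 29 s of the 48 s allowed.

I gripped the gauge across its 13 mm handle faces and lifted it straight out of the near orange rack (51 x 125 mm). I turned it 90° so the flat face looks at the screw-set plate, felt that plate, then lowered the gauge until the slope dragged on the spring-backed plate.

**Last checks:**
- **Set plate:** the flat face was felt against it at TCP y ≈ 134.6 mm, and the last position was 134.5 mm. At the end the net sideways force was within about 0.4 N of zero, as it would be with both plates pressing about equally.
- **Drag:** the vertical force was steady at about 4 N above baseline, which I estimate as about 3 N on the spring-backed plate. That is below the 4.5 N that would lift it off its stop.
- **Spring-backed plate:** it showed no push-back in the side camera within noise (129.9 mm before, 130.3 mm after).
- **Depth and gap:** the tip is about 57 mm below the plate tops, which gives a gap of about 9 mm. The tip height is uncertain by about 2 mm, or about 0.25 mm of gap.
- **Other objects:** the last side picture showed nothing else moved.

**What disagreed:** the cameras put the set plate's face 1–2 mm nearer the robot's right than where it was felt. Camera estimates of the gap also ranged from 6.5 to 9 mm. I went by the contact forces. The arm blocked the top camera over the cell, so the final position rests on the side view and the forces.

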